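Unlatch and open the guard gate of a board test cell

TASK

Open the yellow guard gate of the board test cell: press the red thumb lever down with the fingers, gently, until the steel latch bar has lifted out of its catch, swing the gate out towards you without flinging it, and leave it standing open at about a right angle with the bar dropped back to rest and nothing touching it. Do not force the lever, and do not disturb the other things on the bench.

Things in the scene. Friction and masses are not known exactly. Their poses are not given: they have to be found in the camera images.
- cell: fixed test cell, a grey base plate 260 x 300 x 12 mm (x, y, z) with aluminium posts and rails to 170 mm height round a blue test bed. Origin: centre of the plate's underside, on the table. Its +x points away from its front; the gate closes the front, 120 mm from the origin on the -x side
- gate_hinge (a point): point on the gate's vertical hinge axis at the height of the gate's top, 170 mm over the table. It turns with the gate: its -y axis points along the gate from hinge to free end, its -x axis out of the gate's front face, z up. The gate's middle plane contains the hinge axis; the gate frame is 20 mm thick and reaches down to 30 mm over the table
- gate_rail (a point): point on the centre line of the upper face of the gate's yellow top rail, 185 mm from the hinge axis, 170 mm over the table. The rail is 20 mm thick (its x) and 20 mm high, free above; fingers can pinch it from above up to 20 mm deep (the latch bar lies lower on the front side). Axes as gate_hinge
- gate (a joint): gate angle, 0 shut, growing as it swings out at the cell's front (-x side, towards the robot), clockwise seen from above; stop at 2.2 rad. Hinge friction about 0.1 N m: it stays where it is left. While the bar's nose is behind the catch's lip it can move only about 0.01 rad. Gate and bar pass freely over flat things on the table
- latch_bar (a joint): angle of the steel latch bar, which rocks about a pin on the gate's front. 0 = level, its nose behind the lip of the catch on the post; grows as the nose rises, and is clear of the lip above about 0.15 rad; firm stop at 0.18 rad. Only its own weight brings it back to 0: about 1 to 5 N are felt at the lever, then the stop
- latch_pin (a point): the bar's pin: 24 mm in front of the gate's middle plane, 155 mm from the hinge axis, 135 mm over the table. The bar is 10 mm thick, 14 mm high; it runs from here 115 mm away from the hinge to its nose, and 52 mm towards the hinge to the thumb lever. The catch's lip on the post, just in front of the nose, stands 8 mm above the bar's middle
- thumb_lever: foot of the thumb lever, fixed on the latch bar's hinge end. Origin at rest: 35 mm in front of the gate's middle plane, 81 mm from the hinge axis, 140 mm over the table, with gate_hinge's axes. On it a red paddle is clamped on its stem at a height that differs from cell to cell and is not tracked: the paddle's upper face lies 0 to 16 mm above this point. Find it by touch or by eye
- lever_mid (a point): the same point as thumb_lever's origin, below the middle of the red paddle. The paddle is a plate 44 (x) by 54 (y) by 5 mm; along its front (-x) edge stands a lip 6 mm thick, 14 mm high, its inner face 22 mm in front of this point; the gate's face is 25 mm behind it. Closed fingers fit between and can draw the gate by the lip. At the stop the paddle has sunk about 13 mm and tilts 0.18 rad
- board_a: loose green circuit board 130 x 90 x 12 mm lying flat in front of the cell, partly below the gate's swing; origin at the centre of its underside
- board_b: loose blue circuit board 130 x 90 x 12 mm, flat; origin at the centre of its underside
- scanner: loose black hand scanner lying down, 190 mm long, 50 mm high; origin on the table near its middle
- mouse: loose black computer mouse, 86 x 62 x 36 mm; origin on the table near its middle
- parts_bin: loose open black bin 150 x 110 x 60 mm; origin at the centre of its underside
- driver: loose screwdriver 190 mm long, lying; origin near its middle
- jar: loose jar, 64 mm in diameter, 85 mm high, standing beyond the hinge side of the cell's front; origin at the centre of its underside

How it is judged:
By the outcome, as a careful person would: the job done as asked, in the order asked, and still so for the second after the job is handed in, with the robot touching nothing.
It also fails if it takes over 56 s, if anything falls off the work surface, if the arm or the gripper's body presses on something with over 40 N, if the wrist force passes 120 N, or if a joint passes its speed limit or range.

ROBOT

A 6-joint arm with a two-finger parallel gripper is mounted at the origin on the work surface. World frame = base frame: x ahead of the robot, y to its left, z up, the work surface at z = 0. Lengths are in mm, angles in rad, forces in N, time in s.
With the tool pointing down it reaches from about 275 to 750 mm from the base axis. Payload 10.2 kg.
Tool frame: the origin (TCP) lies midway between the tips of the shut fingers; the grasp point (between the pads) lies 19 mm behind it; z points along the fingers, y is the line along which they close (so a half turn about z gives the same grasp; the last joint's range is limited). The gripper opens to 85 mm and grips with 20 to 120 N. Pads are 22 mm wide; open, the fingers measure 114 mm over their backs; the gripper's body (76 mm by 85 mm) begins 54 mm behind the grasp point. The pads swing forward as they close: fully open they stand 13 mm farther back than shut.
Start: joints at [-1.42, 0.313, 1.498, -0, 1.331, -0.223], TCP at [191.694, -488.758, 198.594] pointing down, gripper open.
Joint ranges: [-2.94, 2.94], [-0.97, 2.17], [0.19, 2.56], [-1.23, 4.37], [0.02, 3.11], [-2.88, 2.88]. Speed limits (rad/s): [2.39, 2.39, 3.01, 3.14, 3.14, 3.14].

INTERFACE

Orientations are given as a unit quaternion [w, x, y, z].
In Python, from rig import sense, capture, finish_job, find_in, place_of gives the robot as it stands. The module is installed in compiled form; this text tells all that it offers.
- The arm moves only by the shell command python3 -m jog 'ROWS' [FORCE]. ROWS is JSON, a list of rows, each an object of numbers: "tx", "ty", "tz": the shift along the tool's x, y, z in mm; "ax", "ay", "az": the turn, a rotation vector about the tool's x, y, z in rad; "jaw": the closure, from -1 (fully open) to 1 (shut), so that 0 is half open. In form: [{"tx": .., "ty": .., "tz": .., "ax": .., "ay": .., "az": .., "jaw": ..}, ...]. A call has 1 to 5 rows; each row shifts and turns the commanded pose from where the row before left it, along the tool's axes as they then stand; what a row does not reach is not made up. A row lasts 1/8 s, in which the tool goes at most 62.5 mm and 10.7 degrees, less where a joint would pass 70% of its speed; a pose out of reach is approached as far as the arm can. A call with a gripper value outside its range is refused whole. The fingers move at their own pace and stop on an object; FORCE is the grip in N (left out, the last holds). Time passes only in rows, so rows that do not move let the fingers close. It gives the time, the measured TCP pose, the force, the opening and the grip force at its end, in the units of the state.
- sense(): the state, without advancing time (a new reading comes with each control period).
- capture(name): name is "side" or "top"; returns a dict with "color" (420x560x3 uint8, red, green, blue), "depth" (420x560 float32, mm along the optical axis (not along the pixel's ray), 0 where there is no reading), "fx", "fy", "cx", "cy" (pixels), "k1" (the pictures are not rectified: a ray, as slopes to the right and down, at radius r is drawn at 1 + k1 r^2 times it, then the intrinsics apply), "camera_from_world" (4x4, takes a point from world to camera coordinates). Camera axes: x right, y up, looking along -z (the intrinsics and any distortion apply to the point x, -y, -z); pixel columns grow to the right and rows downward; lengths in mm; the calibration is good to about 2 mm. A picture is of the moment at which its call begins.
- finish_job(): hands the job in; it is judged then, once.
Trained networks look in the newest picture that a camera, given by its name, has taken for a name from the list of things; names that differ only in an ending like _2 or _b are one class to them, and where a whole thing is asked for, a point or a joint stands for the part that bears it (a point fixed in the world has none). Each returns a list of dicts, best first, with "conf" (0 to 1); they miss things now and then, are a little off and sometimes report something else, mostly with a low value. They report only what shows in the picture. A call takes as long as a camera call.
- find_in(query, camera): "centre" ([column, row] in pixels, amid what is visible of it).
- place_of(query, camera): "centre" ([column, row] in pixels: a listed point, or the origin of a listed thing).
The state is a dict: "time_s": time; "joints": joint angles; "dq": joint speeds; "tau": joint torques, N m; "eef_pos": TCP position; "ee_rot": TCP orientation; "force": force on the tool from outside, world axes, zero at the start; "wrist_torque": the same for the moment, N m; "grip_width": opening from 0.0 (shut) to 1.0 (fully open); "grip_force": force on a finger pad.
Only numpy, scipy, OpenCV 4.12 (cv2) and the standard library are available. Lean on these libraries where they do the work, as an engineer would, in place of code of your own. Each camera call takes 0.05 s, during which the arm holds its last target. There are 200 camera calls.

## Working session

There is one attempt and no reset: what is moved stays moved. The work goes in short steps, Python scripts to look and compute and a shell command to move; the robot and the scene stay as the last step left them, time stands still between calls to the robot, and variables do not carry over. Pictures are saved under pics/ and viewed, at most 10 in all, crops included, and the job is handed in when it is done.

```bash
mkdir -p pics; cat > h.py <<'E'
import numpy as np, cv2
from rig import sense, capture, find_in, place_of
def ray(c,px):
    x=(px[0]-c["cx"])/c["fx"]; y=(px[1]-c["cy"])/c["fy"]
    a,b=x,y
    for _ in range(20):
        s=1+c["k1"]*(a*a+b*b); a,b=x/s,y/s
    T=np.linalg.inv(np.array(c["camera_from_world"]))
    return T[:3,3], T[:3,:3]@np.array([a,-b,-1.0])
def at_z(c,px,z):
    o,d=ray(c,px); return o+d*(z-o[2])/d[2]
def by_depth(c,px):
    o,d=ray(c,px); return o+d*float(c["depth"][int(round(px[1])),int(round(px[0]))])
def save(c,n): cv2.imwrite("pics/"+n,c["color"][:,:,::-1])
E
python3 - <<'E'
from h import *
np.set_printoptions(precision=1,suppress=True)
s=sense();print(s)
for n in("top","side"):
    c=capture(n);save(c,n+"0.png");print(n,c["fx"],c["k1"],np.linalg.inv(c["camera_from_world"])[:3,3])
    for q,z in(("gate_hinge",170),("gate_rail",170),("lever_mid",140),("latch_pin",135),("cell",0),("jar",0),("board_a",0),("scanner",0),("parts_bin",0)):
        for r in place_of(q,n)[:2]: print(q,np.array(r["centre"]),round(r["conf"],2),at_z(c,r["centre"],z))
E
```

```text
{'time_s': 0.0, 'joints': array([-1.4,  0.3,  1.5, -0. ,  1.3, -0.2]), 'dq': array([ 0.,  0.,  0.,  0.,  0., -0.]), 'tau': array([ -0. , -41.2, -26. ,  -0. ,   0. ,  -0. ]), 'eef_pos': array([ 191.6, -488.4,  198. ]), 'ee_rot': array([-0. ,  1. ,  0.2,  0. ]), 'force': array([0.8, 0.8, 0.1]), 'wrist_torque': array([ 0. ,  0.1, -0. ]), 'grip_force': 0.0, 'grip_width': 1.0020442737464377}
top 547.0074824765597 -0.14378029513601093 [ 419.9   -5.  1570.4]
gate_hinge [193.5 167.6] 0.65 [668.9 219.9 170. ]
gate_rail [105.9 235.8] 0.71 [493.7 450.  170. ]
lever_mid [224.3 186.3] 0.65 [622.7 142.6 140. ]
latch_pin [252.4 183.9] 0.84 [628.8  68.5 135. ]
cell [250.5 142.9] 0.91 [769.7  80.    0. ]
jar [156. 206.] 0.64 [587.9 356.9   0. ]
board_a [228.8 210.1] 0.85 [573.  144.2   0. ]
board_a [432.3 260. ] 0.6 [ 419.9 -442.4    0. ]
scanner [106.8 236.3] 0.73 [501.2 502.5   0. ]
parts_bin [446.3 202.5] 0.95 [ 586.7 -490.5    0. ]
side 475.3977158682639 0.04107630583022556 [  62.5  971.9 1312. ]
gate_hinge [243.9 221.1] 0.57 [613.8  97.6 170. ]
gate_hinge [205.4 240.3] 0.55 [684.2 219.6 170. ]
gate_rail [240.3 202.7] 0.93 [664.2  29.7 170. ]
gate_rail [236.6 234.2] 0.21 [608.2 156.3 170. ]
lever_mid [234.6 237.8] 0.65 [621.  150.9 140. ]
latch_pin [247.2 221.5] 0.95 [619.9  67.7 135. ]
cell [211.7 237. ] 0.56 [764.3  84.7   0. ]
cell [209.1 238. ] 0.17 [770.4  92.7   0. ]
jar [214.1 319.5] 0.84 [583.6 370.2   0. ]
board_a [353.8 177.5] 0.9 [ 406.8 -429.4    0. ]
board_a [257.2 268.2] 0.62 [552.3 137.9   0. ]
scanner [213.7 370. ] 0.71 [500.2 511.5   0. ]
scanner [352.1 203.8] 0.2 [ 363.3 -287.     0. ]
parts_bin [314.7 156.6] 0.78 [ 599.1 -482.6    0. ]
```

```bash
python3 - <<'E'
import cv2
for n,(r0,r1,c0,c1) in (("top0",(90,290,90,370)),("side0",(130,330,120,400))):
    i=cv2.imread(f"pics/{n}.png");cv2.imwrite(f"pics/{n}c.png",cv2.resize(i[r0:r1,c0:c1],None,fx=2.8,fy=2.8,interpolation=cv2.INTER_CUBIC))
E
```

```text
(no output)
```

View pics/top0c.png

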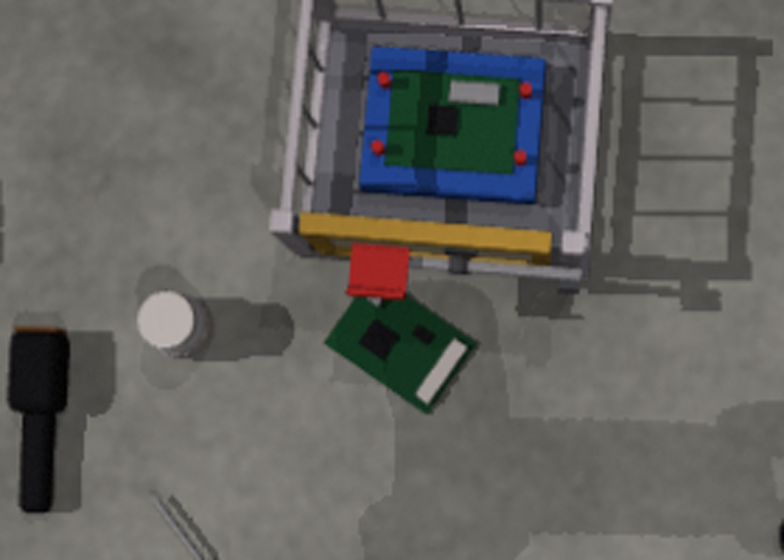

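View pics/side0c.png

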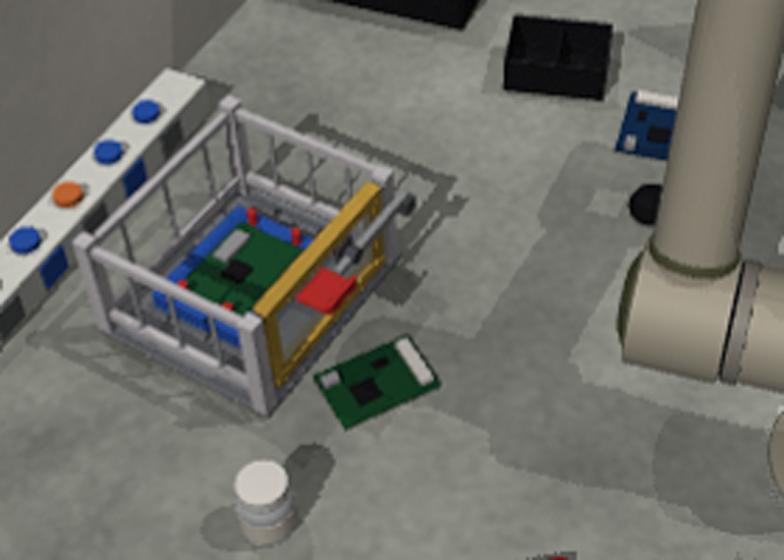

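The top crop shows the yellow rail from full pixel (198,171) to (286,177), with the hinge at its left end beside the jar. The red paddle is around (225,186). The side crop shows the same, with the latch bar's nose on the right and the jar clear in front of the hinge. Next I'll fit the rail line and the paddle.

```bash
python3 - <<'E'
from h import *
np.set_printoptions(precision=1,suppress=True)
for n,(r0,r1,c0,c1) in (("top",(90,290,90,370)),("side",(130,330,120,300))):
    c=capture(n);im=c["color"].astype(int);R,G,B=im[...,0],im[...,1],im[...,2]
    w=np.zeros(R.shape,bool);w[r0:r1,c0:c1]=1
    for nm,m in(("yel",(R>110)&(G>80)&(B<70)&(R-G<110)&(R>G+15)&w),("red",(R>120)&(G<60)&(B<60)&w)):
        _,l,st,_=cv2.connectedComponentsWithStats(m.astype(np.uint8));k=1+np.argmax(st[1:,4]);v,u=np.nonzero(l==k)
        P=np.array([by_depth(c,p) for p in zip(u,v)]);
        print(n,nm,len(P),"z pct",np.percentile(P[:,2],[2,10,25,50,75,90,98]))
        if nm=="yel":
            P=P[abs(P[:,2]-170)<6]
        else:
            print("lip?",P[P[:,2]>np.percentile(P[:,2],97)].mean(0)); 
        (cx,cy),wh,a=cv2.minAreaRect(P[:,:2].astype(np.float32));print(" rect",cx,cy,wh,a,"mean",P.mean(0))
        print(cv2.boxPoints(((cx,cy),wh,a)))
        if nm=="red":
          for p in P[::12][:60]: print(p,end=" ")
E
```

```text
top yel 676 z pct [163.5 166.3 168.1 170.3 172.2 174.1 176.7]
 rect 654.6141357421875 95.50401306152344 (233.974365234375, 20.45489501953125) 84.5638656616211 mean [654.1  93.2 170.2]
[[633.3 -20. ]
 [653.7 -21.9]
 [675.9 211. ]
 [655.5 212.9]]
top red 366 z pct [144.9 149.  150.7 153.1 155.9 162.8 168.7]
lip? [582.8 131.4 296.8]
 rect 527.0453491210938 90.07299041748047 (278.330078125, 67.5313720703125) 27.952695846557617 mean [621.  139.6 158. ]
[[388.3  54.7]
 [419.9  -5. ]
 [665.8 125.5]
 [634.1 185.1]]
[645.5 162.8 155.1] [643.  152.5 153.5] [643.  121.2 150.2] [640.5 142.2 151.4] [638.6 166.2 149.1] [637.1 133.9 155.1] [636.8 159.1 142.1] [634.7 126.3 152.8] [631.7 149.4 157.7] [632.3 118.6 150.5] [629.6 142.  153.6] [627.4 165.8 152.4] [626.7 134.  154.5] [625.1 158.2 149.6] [624.  126.2 153.6] [622.1 150.2 150.9] [621.2 118.3 154.1] [620.4 143.  143.7] [616.1 165.1 158.1] [616.5 134.3 151.7] [614.  155.2 153.1] [613.8 123.9 151.1] [611.5 145.  150.5] [609.  165.9 151.7] [609.3 134.9 146.4] [606.3 155.4 151.3] [606.  124.  150.2] [602.  146.3 163.1] [599.  166.5 168.4] [599.  
[... 176 characters left out ...]
7) 84.39781188964844 mean [652.4 102.9 169.2]
[[629.3 -16.4]
 [651.5 -18.6]
 [674.2 212.6]
 [652.  214.8]]
side red 182 z pct [132.2 146.9 149.  151.  153.1 156.6 165.9]
lip? [595.4 145.6 167.7]
 rect 620.7388916015625 106.38675689697266 (127.90805053710938, 62.81272506713867) 85.1881103515625 mean [623.2 140.1 150.4]
[[584.1  45.3]
 [646.7  40. ]
 [657.4 167.5]
 [594.8 172.7]]
[650.2  97.  132.8] [637.4 123.8 151.8] [629.7 130.  157.1] [637.4 130.8 149.2] [593.4 128.2 168.1] [611.9 123.5 149.1] [620.2 134.8 152. ] [635.6 141.1 146.1] [655.  142.  132.3] [609.5 140.7 153.7] [623.4 148.9 150.6] [633.4 157.4 149.7] [640.3 164.7 149. ] [599.4 157.8 162.3] [621.  166.3 150.7] [606.8 171.7 154. ]
```

```bash
cat >> h.py <<'E'
from scipy.spatial.transform import Rotation as Ro
PSI=-0.095; H=np.array([665,220.])
def tool():
    s=sense(); q=s["ee_rot"]; return s,Ro.from_quat([q[1],q[2],q[3],q[0]])
def gatept(th,back,along):   # point `back` in front of mid-plane, `along` from the hinge, gate angle th
    a=PSI-th; x=np.array([np.cos(a),np.sin(a)]); y=np.array([-x[1],x[0]]); return H-along*y-back*x
def plan(xyz,yaw,R=None,p=None):
    """deltas in tool axes to world xyz and tool x-axis yaw, tool down"""
    s,r=tool(); 
    if R is not None: r,pp=R,p
    else: pp=s["eef_pos"]
    goal=Ro.from_matrix(np.array([[np.cos(yaw),np.sin(yaw),0],[np.sin(yaw),-np.cos(yaw),0],[0,0,-1]]).T.reshape(3,3).T)
    return r.inv().apply(np.array(xyz)-pp),(r.inv()*goal).as_rotvec(),goal
E
python3 - <<'E'
from h import *
np.set_printoptions(precision=3,suppress=True)
s,r=tool();print(s["eef_pos"],r.as_matrix(),s["joints"])
g=gatept(0,35,81);print(g)
for k in range(4):
    y=PSI+k*np.pi/2;d=plan([*g,195],y);print(k,d[0],d[1])
E
```

```text
[ 191.689 -488.755  198.598] [[ 0.931  0.365 -0.   ]
 [ 0.365 -0.931  0.   ]
 [-0.    -0.    -1.   ]] [-1.42   0.313  1.498 -0.     1.331 -0.223]
[622.474 142.685]
0 [ 631.596 -430.557    3.593] [-0.     0.     0.469]
1 [ 631.596 -430.557    3.593] [-0.     0.    -1.102]
2 [ 631.596 -430.557    3.593] [-0.    -0.    -2.673]
3 [ 631.596 -430.557    3.593] [0.   0.   2.04]
```

```bash
R='{"tx":45,"ty":-30.7,"jaw":1}'; true
python3 -m jog '[{"tx":45,"ty":-30.7,"jaw":1},{"tx":45,"ty":-30.7,"jaw":1},{"tx":45,"ty":-30.7,"jaw":1},{"tx":45,"ty":-30.7,"jaw":1},{"tx":45,"ty":-30.7,"jaw":1}]' 30
python3 -m jog '[{"tx":45,"ty":-30.7,"jaw":1},{"tx":45,"ty":-30.7,"jaw":1},{"tx":45,"ty":-30.7,"jaw":1},{"tx":45,"ty":-30.7,"jaw":1},{"tx":45,"ty":-30.7,"jaw":1}]'
python3 -m jog '[{"tx":45,"ty":-30.7,"jaw":1},{"tx":45,"ty":-30.7,"jaw":1},{"tx":45,"ty":-30.7,"jaw":1},{"tx":40,"ty":-30.7,"jaw":1},{"jaw":1}]'
python3 -m jog '[{"az":-0.17,"jaw":1},{"az":-0.17,"jaw":1},{"az":-0.17,"jaw":1},{"az":-0.17,"jaw":1},{"az":-0.17,"jaw":1}]'
python3 -m jog '[{"az":-0.17,"jaw":1},{"az":-0.17,"jaw":1},{"az":-0.17,"jaw":1},{"az":-0.17,"jaw":1},{"az":-0.17,"jaw":1}]'
python3 -m jog '[{"az":-0.17,"jaw":1},{"az":-0.17,"jaw":1},{"az":-0.17,"jaw":1},{"az":-0.17,"jaw":1},{"az":-0.17,"jaw":1}]'
python3 -m jog '[{"az":-0.123,"jaw":1},{"jaw":1}]'
python3 - <<'E'
from h import *
np.set_printoptions(precision=3,suppress=True)
s,r=tool();g=gatept(0,34,81);d=plan([*g,170],PSI+np.pi);print(s["eef_pos"],s["joints"],s["force"],s["grip_width"],d[:2])
c=capture("top");save(c,"top1.png");a=c["color"][110:230,170:310];c2=capture("side");b=c2["color"][170:290,180:320]
cv2.imwrite("pics/v1.png",cv2.resize(np.hstack([a,b])[:,:,::-1],None,fx=2.8,fy=2.8,interpolation=cv2.INTER_CUBIC))
E
```

```text
[ 191.689 -488.755  198.598] [-1.42   0.313  1.498 -0.     1.331 -0.223] [0.72  0.074 0.143] 0.9949594933032976 (array([ 632.488, -430.105,   28.593]), array([-0.   , -0.   , -2.673]))schema error: expected keys tx, ty, tz, ax, ay, az, jaw
schema error: expected keys tx, ty, tz, ax, ay, az, jaw
schema error: expected keys tx, ty, tz, ax, ay, az, jaw
schema error: expected keys tx, ty, tz, ax, ay, az, jaw
schema error: expected keys tx, ty, tz, ax, ay, az, jaw
schema error: expected keys tx, ty, tz, ax, ay, az, jaw
schema error: expected keys tx, ty, tz, ax, ay, az, jaw
```

View pics/v1.png

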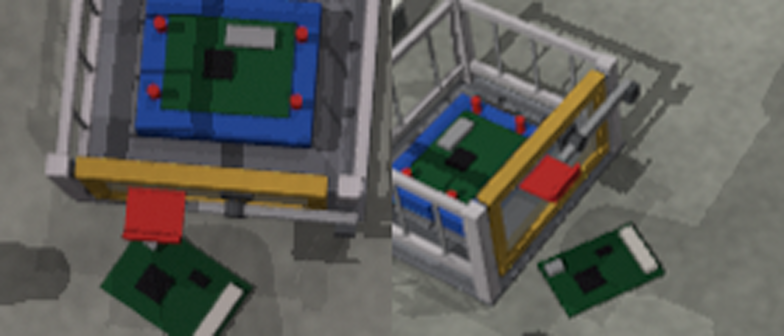

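The arm didn't move because every row needs all seven keys. The picture shows the scene unchanged, with the paddle at about (225,186) in the top image.

```bash
python3 -m jog '[{"tx":45,"ty":-30.7,"tz":0,"ax":0,"ay":0,"az":0,"jaw":1},{"tx":45,"ty":-30.7,"tz":0,"ax":0,"ay":0,"az":0,"jaw":1},{"tx":45,"ty":-30.7,"tz":0,"ax":0,"ay":0,"az":0,"jaw":1},{"tx":45,"ty":-30.7,"tz":0,"ax":0,"ay":0,"az":0,"jaw":1},{"tx":45,"ty":-30.7,"tz":0,"ax":0,"ay":0,"az":0,"jaw":1}]' 30
python3 -m jog '[{"tx":45,"ty":-30.7,"tz":0,"ax":0,"ay":0,"az":0,"jaw":1},{"tx":45,"ty":-30.7,"tz":0,"ax":0,"ay":0,"az":0,"jaw":1},{"tx":45,"ty":-30.7,"tz":0,"ax":0,"ay":0,"az":0,"jaw":1},{"tx":45,"ty":-30.7,"tz":0,"ax":0,"ay":0,"az":0,"jaw":1},{"tx":45,"ty":-30.7,"tz":0,"ax":0,"ay":0,"az":0,"jaw":1}]'
python3 -m jog '[{"tx":45,"ty":-30.7,"tz":0,"ax":0,"ay":0,"az":0,"jaw":1},{"tx":45,"ty":-30.7,"tz":0,"ax":0,"ay":0,"az":0,"jaw":1},{"tx":45,"ty":-30.7,"tz":0,"ax":0,"ay":0,"az":0,"jaw":1},{"tx":40,"ty":-30.7,"tz":0,"ax":0,"ay":0,"az":0,"jaw":1},{"tx":0,"ty":0,"tz":0,"ax":0,"ay":0,"az":0,"jaw":1}]'
```

```text
time_s: 1.82
eef_pos: [345.9, -262.2, 198.8]
ee_rot: [0.0, 0.983, 0.186, 0.0]
force: [0.6, 0.3, 1.0]
grip_width: -0.001
grip_force: 0.0
time_s: 2.45
eef_pos: [499.4, -37.0, 198.8]
ee_rot: [0.0, 0.983, 0.186, 0.0]
force: [0.7, -0.6, -0.4]
grip_width: -0.0
grip_force: 0.0
time_s: 3.08
eef_pos: [617.1, 142.2, 197.5]
ee_rot: [-0.0, 0.982, 0.188, -0.0]
force: [0.3, -1.0, -0.8]
grip_width: 0.005
grip_force: 0.0
```

```bash
python3 -m jog '[{"tx":0,"ty":0,"tz":0,"ax":0,"ay":0,"az":-0.17,"jaw":1},{"tx":0,"ty":0,"tz":0,"ax":0,"ay":0,"az":-0.17,"jaw":1},{"tx":0,"ty":0,"tz":0,"ax":0,"ay":0,"az":-0.17,"jaw":1},{"tx":0,"ty":0,"tz":0,"ax":0,"ay":0,"az":-0.17,"jaw":1},{"tx":0,"ty":0,"tz":0,"ax":0,"ay":0,"az":-0.17,"jaw":1}]'
python3 -m jog '[{"tx":0,"ty":0,"tz":0,"ax":0,"ay":0,"az":-0.17,"jaw":1},{"tx":0,"ty":0,"tz":0,"ax":0,"ay":0,"az":-0.17,"jaw":1},{"tx":0,"ty":0,"tz":0,"ax":0,"ay":0,"az":-0.17,"jaw":1},{"tx":0,"ty":0,"tz":0,"ax":0,"ay":0,"az":-0.17,"jaw":1},{"tx":0,"ty":0,"tz":0,"ax":0,"ay":0,"az":-0.17,"jaw":1}]'
python3 -m jog '[{"tx":0,"ty":0,"tz":0,"ax":0,"ay":0,"az":-0.17,"jaw":1},{"tx":0,"ty":0,"tz":0,"ax":0,"ay":0,"az":-0.17,"jaw":1},{"tx":0,"ty":0,"tz":0,"ax":0,"ay":0,"az":-0.17,"jaw":1},{"tx":0,"ty":0,"tz":0,"ax":0,"ay":0,"az":-0.17,"jaw":1},{"tx":0,"ty":0,"tz":0,"ax":0,"ay":0,"az":-0.17,"jaw":1}]'
python3 -m jog '[{"tx":0,"ty":0,"tz":0,"ax":0,"ay":0,"az":-0.123,"jaw":1},{"tx":0,"ty":0,"tz":0,"ax":0,"ay":0,"az":0,"jaw":1}]'
python3 - <<'E'
from h import *
np.set_printoptions(precision=3,suppress=True)
s,r=tool();g=gatept(0,34,81);d=plan([*g,170],PSI+np.pi);print(s["time_s"],s["eef_pos"],s["joints"],s["force"],s["grip_width"],d[:2])
c=capture("top");a=c["color"][110:230,170:310];c2=capture("side");b=c2["color"][170:290,180:320]
cv2.imwrite("pics/v2.png",cv2.resize(np.hstack([a,b])[:,:,::-1],None,fx=2.8,fy=2.8,interpolation=cv2.INTER_CUBIC))
E
```

```text
time_s: 3.7
eef_pos: [616.3, 138.5, 198.8]
ee_rot: [0.0, 0.817, 0.576, -0.0]
force: [0.1, 0.5, -0.1]
grip_width: 0.004
grip_force: 0.0
time_s: 4.32
eef_pos: [616.3, 138.5, 198.8]
ee_rot: [0.0, 0.507, 0.862, -0.0]
force: [-0.1, -0.0, 0.7]
grip_width: -0.002
grip_force: 0.0
time_s: 4.95
eef_pos: [616.3, 138.6, 198.7]
ee_rot: [-0.0, 0.106, 0.994, -0.0]
force: [-0.3, 0.4, 0.1]
grip_width: -0.001
grip_force: 0.0
time_s: 5.2
eef_pos: [616.4, 138.7, 198.8]
ee_rot: [0.0, 0.048, 0.999, -0.0]
force: [-0.9, 0.3, 0.4]
grip_width: -0.003
grip_force: 0.0
5.2 [616.392 138.739 198.783] [ 0.036  0.555  1.139 -0.     1.448 -1.438] [-0.887  0.281  0.415] -0.0027005978625251606 (array([-6.672,  4.522, 28.782]), array([-0.   ,  0.   , -0.002]))
```

View pics/v2.png

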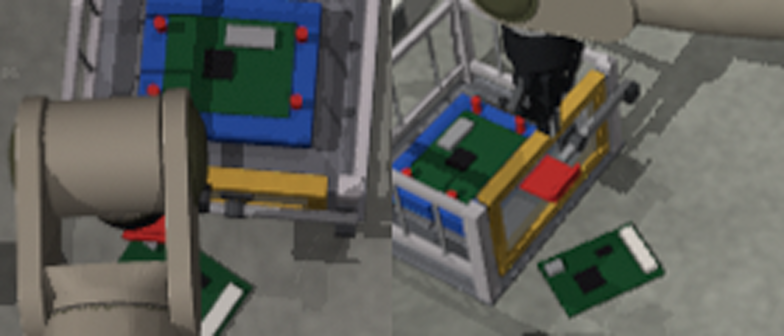

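The side view shows the fingertips at about full pixel (235,216), over the gate. I'll centre the tool, come down to z=172, and check that pixel against the calibration.

```bash
python3 -m jog '[{"tx":-6.7,"ty":4.5,"tz":10,"ax":0,"ay":0,"az":0,"jaw":1},{"tx":0,"ty":0,"tz":10,"ax":0,"ay":0,"az":0,"jaw":1},{"tx":0,"ty":0,"tz":7,"ax":0,"ay":0,"az":0,"jaw":1},{"tx":0,"ty":0,"tz":0,"ax":0,"ay":0,"az":0,"jaw":1}]'
python3 - <<'E'
from h import *
np.set_printoptions(precision=2,suppress=True)
s,r=tool();print(s["eef_pos"],s["force"])
c=capture("side");M=np.array(c["camera_from_world"])
def proj(p):
    q=M@np.r_[p,1];x,y=q[0]/-q[2],-q[1]/-q[2];k=1+c["k1"]*(x*x+y*y);return np.array([c["cx"]+c["fx"]*x*k,c["cy"]+c["fy"]*y*k])
b=cv2.resize(c["color"][185:275,190:290][:,:,::-1],None,fx=6,fy=6,interpolation=cv2.INTER_CUBIC)
for p,col in((s["eef_pos"],(255,0,255)),([*gatept(0,35,81),152],(0,255,0)),([*gatept(0,57,81),166],(255,255,0)),([*H,170],(255,0,0)),([*gatept(0,0,185),170],(255,0,0))):
    u=proj(p);print(u);v=((u-[190,185])*6).astype(int);cv2.circle(b,tuple(map(int,v)),4,col,-1)
cv2.imwrite("pics/v3.png",b)
E
```

```text
time_s: 5.8
eef_pos: [623.3, 143.4, 170.7]
ee_rot: [-0.001, 0.047, 0.999, -0.0]
force: [0.5, 0.3, -0.4]
grip_width: -0.0
grip_force: 0.0
[623.32 143.44 170.74] [ 0.54  0.26 -0.37]
[234.39 229.71]
[235.18 233.46]
[240.58 233.29]
[210.64 242.43]
[243.84 205.42]
```

View pics/v3.png

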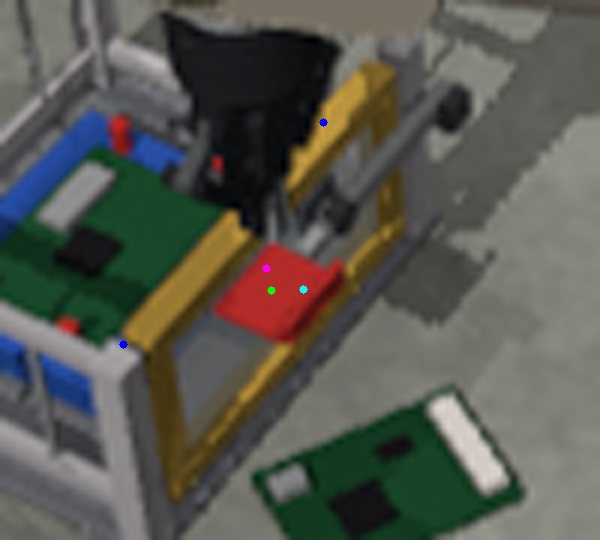

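The green and cyan dots (expected paddle middle and lip) fall on the paddle at about (272,290) and (303,290). The black fingertip ends near (262,235), higher than the expected TCP dot at (266,268). I'll check the tip with depth.

```bash
python3 - <<'E'
from h import *
np.set_printoptions(precision=0,suppress=True)
c=capture("side");im=c["color"].astype(int)
for v in range(210,234,2):
    print(v,[ (u,tuple(im[v,u]),by_depth(c,(u,v)).round()) for u in range(226,242,3)])
E
```

```text
210 [(226, (np.int64(16), np.int64(20), np.int64(21)), array([616., 186., 307.])), (229, (np.int64(14), np.int64(15), np.int64(17)), array([616., 171., 292.])), (232, (np.int64(22), np.int64(24), np.int64(26)), array([611., 163., 286.])), (235, (np.int64(16), np.int64(17), np.int64(18)), array([607., 153., 279.])), (238, (np.int64(76), np.int64(60), np.int64(26)), array([611., 131., 256.])), (241, (np.int64(190), np.int64(150), np.int64(63)), array([648.,  55., 166.]))]
212 [(226, (np.int64(150), np.int64(34), np.int64(31)), array([744.,   5.,  64.])), (229, (np.int64(14), np.int64(14), np.int64(14)), array([624., 161., 270.])), (232, (np.int64(25), np.int64(26), np.int64(28)), array([611., 163., 278.])), (235, (np.int64(12), np.int64(14), np.int64(13)), array([605., 156., 274.])), (238, (np.int64(85), np.int64(67), np.int64(30)), array([611., 131., 247.])), (241, (np.int64(158), np.int64(125), np.int64(52)), array([644.,  63., 166.]))]
214 [(226, (np.int64(57), np.int64(60), np.int64(62)), array([616., 189., 292.])), (229, (np.int64(13), np.int64(13), np.int64(15)), array([626., 159
[... 3921 characters left out ...]
4(179), np.int64(44), np.int64(41)), array([632., 128., 149.])), (238, (np.int64(179), np.int64(43), np.int64(40)), array([622., 124., 150.])), (241, (np.int64(180), np.int64(42), np.int64(40)), array([614., 120., 149.]))]
232 [(226, (np.int64(68), np.int64(56), np.int64(24)), array([647., 157., 162.])), (229, (np.int64(149), np.int64(43), np.int64(45)), array([643., 146., 153.])), (232, (np.int64(179), np.int64(44), np.int64(41)), array([635., 142., 152.])), (235, (np.int64(179), np.int64(44), np.int64(41)), array([626., 138., 153.])), (238, (np.int64(178), np.int64(44), np.int64(41)), array([619., 131., 148.])), (241, (np.int64(176), np.int64(43), np.int64(40)), array([609., 129., 151.]))]
```

The fingertip xy agrees, but the tip looks about 30 mm higher than the reported TCP, so I'll go down by touch in small steps.

```bash
python3 -m jog '[{"tx":0,"ty":0,"tz":4,"ax":0,"ay":0,"az":0,"jaw":1},{"tx":0,"ty":0,"tz":4,"ax":0,"ay":0,"az":0,"jaw":1},{"tx":0,"ty":0,"tz":4,"ax":0,"ay":0,"az":0,"jaw":1},{"tx":0,"ty":0,"tz":0,"ax":0,"ay":0,"az":0,"jaw":1}]'
python3 -m jog '[{"tx":0,"ty":0,"tz":2,"ax":0,"ay":0,"az":0,"jaw":1},{"tx":0,"ty":0,"tz":0,"ax":0,"ay":0,"az":0,"jaw":1}]'
python3 -m jog '[{"tx":0,"ty":0,"tz":2,"ax":0,"ay":0,"az":0,"jaw":1},{"tx":0,"ty":0,"tz":0,"ax":0,"ay":0,"az":0,"jaw":1}]'
python3 -m jog '[{"tx":0,"ty":0,"tz":2,"ax":0,"ay":0,"az":0,"jaw":1},{"tx":0,"ty":0,"tz":0,"ax":0,"ay":0,"az":0,"jaw":1}]'
```

```text
time_s: 6.4
eef_pos: [623.5, 143.4, 159.2]
ee_rot: [-0.0, 0.047, 0.999, -0.0]
force: [0.3, -0.1, 0.1]
grip_width: -0.003
grip_force: 0.0
time_s: 6.65
eef_pos: [623.7, 143.4, 157.5]
ee_rot: [-0.0, 0.047, 0.999, 0.0]
force: [-0.5, 0.4, -0.9]
grip_width: 0.002
grip_force: 0.0
time_s: 6.9
eef_pos: [623.6, 143.4, 155.5]
ee_rot: [-0.0, 0.047, 0.999, -0.0]
force: [0.2, 0.5, 0.2]
grip_width: 0.005
grip_force: 0.0
time_s: 7.15
eef_pos: [623.6, 143.4, 153.4]
ee_rot: [-0.0, 0.047, 0.999, -0.0]
force: [0.6, 0.6, -0.2]
grip_width: -0.0
grip_force: 0.0
```

```bash
python3 -m jog '[{"tx":0,"ty":0,"tz":2,"ax":0,"ay":0,"az":0,"jaw":1},{"tx":0,"ty":0,"tz":0,"ax":0,"ay":0,"az":0,"jaw":1}]'
python3 -m jog '[{"tx":0,"ty":0,"tz":2,"ax":0,"ay":0,"az":0,"jaw":1},{"tx":0,"ty":0,"tz":0,"ax":0,"ay":0,"az":0,"jaw":1}]'
python3 -m jog '[{"tx":0,"ty":0,"tz":2,"ax":0,"ay":0,"az":0,"jaw":1},{"tx":0,"ty":0,"tz":0,"ax":0,"ay":0,"az":0,"jaw":1}]'
python3 - <<'E'
from h import *
c=capture("side")
cv2.imwrite("pics/v4.png",cv2.resize(c["color"][185:275,190:290][:,:,::-1],None,fx=6,fy=6,interpolation=cv2.INTER_CUBIC))
E
```

```text
time_s: 7.4
eef_pos: [623.6, 143.4, 151.4]
ee_rot: [-0.0, 0.047, 0.999, -0.0]
force: [-0.1, -0.7, -0.6]
grip_width: 0.006
grip_force: 0.0
time_s: 7.65
eef_pos: [623.6, 143.4, 149.4]
ee_rot: [-0.0, 0.047, 0.999, -0.0]
force: [-0.4, -0.1, 0.5]
grip_width: 0.002
grip_force: 0.0
time_s: 7.9
eef_pos: [623.6, 143.4, 147.4]
ee_rot: [-0.0, 0.047, 0.999, 0.0]
force: [0.5, 0.8, 0.4]
grip_width: 0.0
grip_force: 0.0
```

View pics/v4.png

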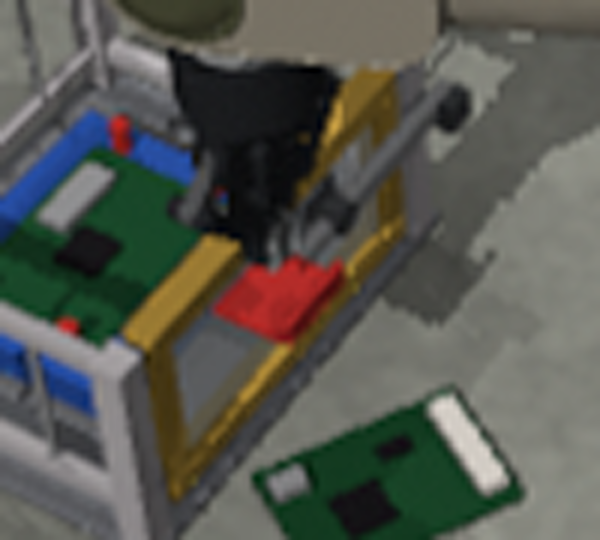

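The tip, now at about (270,258), is over the paddle's back half and hasn't touched it: the paddle corner (345,265) hasn't moved. I'll keep going down by touch.

```bash
python3 -m jog '[{"tx":0,"ty":0,"tz":2,"ax":0,"ay":0,"az":0,"jaw":1},{"tx":0,"ty":0,"tz":0,"ax":0,"ay":0,"az":0,"jaw":1}]'
python3 -m jog '[{"tx":0,"ty":0,"tz":2,"ax":0,"ay":0,"az":0,"jaw":1},{"tx":0,"ty":0,"tz":0,"ax":0,"ay":0,"az":0,"jaw":1}]'
python3 -m jog '[{"tx":0,"ty":0,"tz":2,"ax":0,"ay":0,"az":0,"jaw":1},{"tx":0,"ty":0,"tz":0,"ax":0,"ay":0,"az":0,"jaw":1}]'
python3 - <<'E'
from h import *
np.set_printoptions(precision=0,suppress=True)
c=capture("side");im=c["color"].astype(int)
R,G,B=im[...,0],im[...,1],im[...,2];m=(R>120)&(G<60)&(B<60);m[:222]=0;m[245:]=0
v,u=np.nonzero(m[:,200:270]);u=u+200
for a,b in list(zip(u,v))[::9]: print((a,b),by_depth(c,(a,b)),end=" ")
print()
for a in(231,233,235,237):
  for b in(222,225,228,231): print((a,b),im[b,a],by_depth(c,(a,b)))
E
```

```text
time_s: 8.2
eef_pos: [623.6, 143.4, 145.4]
ee_rot: [-0.0, 0.047, 0.999, -0.0]
force: [0.4, 0.3, 0.3]
grip_width: -0.002
grip_force: 0.0
time_s: 8.45
eef_pos: [623.6, 143.4, 143.4]
ee_rot: [-0.0, 0.047, 0.999, -0.0]
force: [0.4, -0.3, -0.5]
grip_width: 0.0
grip_force: 0.0
time_s: 8.7
eef_pos: [623.6, 143.4, 141.4]
ee_rot: [-0.0, 0.047, 0.999, -0.0]
force: [-0.4, -0.5, 0.3]
grip_width: 0.001
grip_force: 0.0
(np.int64(239), np.int64(228)) [625. 114. 148.] (np.int64(238), np.int64(230)) [622. 125. 151.] (np.int64(232), np.int64(231)) [636. 140. 155.] (np.int64(243), np.int64(231)) [607. 119. 147.] (np.int64(236), np.int64(232)) [625. 134. 149.] (np.int64(228), np.int64(233)) [654. 138. 134.] (np.int64(237), np.int64(233)) [621. 134. 146.] (np.int64(229), np.int64(234)) [640. 152. 150.] (np.int64(238), np.int64(234)) [612. 143. 155.] (np.int64(230), np.int64(235)) [634. 155. 152.] (np.int64(239), np.int64(235)) [608. 143. 152.] (np.int64(232), np.int64(236)) [626. 157. 153.] (np.int64(226), np.int64(237)) [645. 163. 145.] (np.int64(235), np.int64(237)) [617. 154. 149.] (np.int64(231), np.int64(238)) [627. 162. 148.] (np.int64(201), np.int64(239)) [758. 152.  65.] (np.int64(237), np.int64(239)) [601. 168. 163.] 
(231, 222) [12 12 13] [621. 161. 227.]
(231, 225) [15 15 17] [612. 176. 232.]
(231, 228) [21 25 28] [626. 157. 192.]
(231, 231) [156  34  32] [641. 138. 150.]
(233, 222) [14 15 17] [613. 161. 230.]
(233, 225) [13 13 15] [616. 159. 213.]
(233, 228) [19 22 24] [  63.  972. 1312.]
(233, 231) [157  38  36] [637. 133. 147.]
(235, 222) [12 14 16] [611. 154. 224.]
(235, 225) [55 56 57] [612. 154. 210.]
(235, 228) [73 74 75] [616. 150. 190.]
(235, 231) [142  64  62] [617. 151. 176.]
(237, 222) [50 52 52] [611. 142. 212.]
(237, 225) [32 33 33] [611. 144. 199.]
(237, 228) [39 41 41] [612. 145. 187.]
(237, 231) [169  39  36] [623. 130. 150.]
```

```bash
python3 -m jog '[{"tx":0,"ty":0,"tz":2,"ax":0,"ay":0,"az":0,"jaw":1},{"tx":0,"ty":0,"tz":2,"ax":0,"ay":0,"az":0,"jaw":1},{"tx":0,"ty":0,"tz":0,"ax":0,"ay":0,"az":0,"jaw":1}]'
python3 -m jog '[{"tx":0,"ty":0,"tz":2,"ax":0,"ay":0,"az":0,"jaw":1},{"tx":0,"ty":0,"tz":2,"ax":0,"ay":0,"az":0,"jaw":1},{"tx":0,"ty":0,"tz":0,"ax":0,"ay":0,"az":0,"jaw":1}]'
python3 -m jog '[{"tx":0,"ty":0,"tz":2,"ax":0,"ay":0,"az":0,"jaw":1},{"tx":0,"ty":0,"tz":2,"ax":0,"ay":0,"az":0,"jaw":1},{"tx":0,"ty":0,"tz":0,"ax":0,"ay":0,"az":0,"jaw":1}]' | sed -n '2p;4p'
```

```text
time_s: 9.12
eef_pos: [623.6, 143.4, 137.3]
ee_rot: [-0.0, 0.047, 0.999, -0.0]
force: [-0.4, 0.7, 0.5]
grip_width: -0.005
grip_force: 0.0
time_s: 9.5
eef_pos: [623.6, 143.4, 133.4]
ee_rot: [-0.0, 0.047, 0.999, -0.0]
force: [0.7, 0.2, -0.4]
grip_width: 0.002
grip_force: 0.0
eef_pos: [623.6, 143.4, 129.4]
force: [-0.2, 0.1, 0.2]
```

```bash
python3 - <<'E'
from h import *
np.set_printoptions(precision=0,suppress=True)
c=capture("side")
t=capture("top");a=t["color"][130:230,170:270]
b=c["color"][185:285,190:290]
cv2.imwrite("pics/v5.png",cv2.resize(np.hstack([b,a])[:,:,::-1],None,fx=4,fy=4,interpolation=cv2.INTER_CUBIC))
im=c["color"]
for a in(229,232,235,237):
  for b in(228,231,233,235): print((a,b),im[b,a],by_depth(c,(a,b)))
E
```

```text
(229, 228) [17 16 14] [614. 185. 226.]
(229, 231) [93 51 50] [655. 129. 134.]
(229, 233) [150  33  31] [643. 148. 150.]
(229, 235) [155  37  35] [639. 154. 148.]
(232, 228) [19 20 23] [611. 174. 216.]
(232, 231) [14 23 24] [623. 158. 180.]
(232, 233) [153  36  33] [633. 144. 151.]
(232, 235) [151  35  33] [628. 154. 154.]
(235, 228) [60 60 61] [614. 153. 193.]
(235, 231) [58 61 61] [617. 151. 176.]
(235, 233) [97 62 61] [616. 152. 168.]
(235, 235) [153  35  33] [620. 148. 152.]
(237, 228) [42 44 44] [613. 143. 183.]
(237, 231) [55 56 56] [611. 147. 174.]
(237, 233) [127  44  42] [611. 149. 166.]
(237, 235) [163  38  35] [614. 146. 152.]
```

View pics/v5.png

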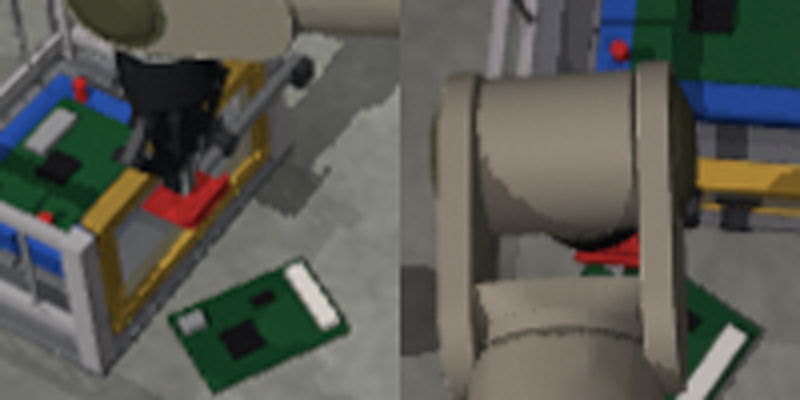

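The fingertip, near (185,188) in the left crop, hangs over the middle of the paddle behind the lip, about 10 mm above it. Continuing in small steps.

```bash
python3 -m jog '[{"tx":0,"ty":0,"tz":2,"ax":0,"ay":0,"az":0,"jaw":1},{"tx":0,"ty":0,"tz":2,"ax":0,"ay":0,"az":0,"jaw":1},{"tx":0,"ty":0,"tz":0,"ax":0,"ay":0,"az":0,"jaw":1}]' | sed -n '2p;4p'
python3 -m jog '[{"tx":0,"ty":0,"tz":2,"ax":0,"ay":0,"az":0,"jaw":1},{"tx":0,"ty":0,"tz":0,"ax":0,"ay":0,"az":0,"jaw":1}]' | sed -n '2p;4p'
python3 -m jog '[{"tx":0,"ty":0,"tz":2,"ax":0,"ay":0,"az":0,"jaw":1},{"tx":0,"ty":0,"tz":0,"ax":0,"ay":0,"az":0,"jaw":1}]' | sed -n '2p;4p'
python3 -m jog '[{"tx":0,"ty":0,"tz":2,"ax":0,"ay":0,"az":0,"jaw":1},{"tx":0,"ty":0,"tz":0,"ax":0,"ay":0,"az":0,"jaw":1}]' | sed -n '2p;4p'
```

```text
eef_pos: [623.6, 143.4, 125.4]
force: [0.2, 0.2, -0.3]
eef_pos: [623.6, 143.4, 123.4]
force: [0.4, -0.2, 0.5]
eef_pos: [623.6, 143.4, 121.4]
force: [0.8, -0.0, 0.1]
eef_pos: [623.7, 143.4, 119.5]
force: [0.6, -0.4, 0.5]
```

```bash
python3 -m jog '[{"tx":0,"ty":0,"tz":1.5,"ax":0,"ay":0,"az":0,"jaw":1},{"tx":0,"ty":0,"tz":0,"ax":0,"ay":0,"az":0,"jaw":1}]' | sed -n '2p;4p'
python3 -m jog '[{"tx":0,"ty":0,"tz":1.5,"ax":0,"ay":0,"az":0,"jaw":1},{"tx":0,"ty":0,"tz":0,"ax":0,"ay":0,"az":0,"jaw":1}]' | sed -n '2p;4p'
python3 -m jog '[{"tx":0,"ty":0,"tz":1.5,"ax":0,"ay":0,"az":0,"jaw":1},{"tx":0,"ty":0,"tz":0,"ax":0,"ay":0,"az":0,"jaw":1}]' | sed -n '2p;4p'
python3 - <<'E'
from h import *
np.set_printoptions(precision=0,suppress=True)
c=capture("side");im=c["color"]
for a in(232,235,237):
  for b in(231,233,235,237): print((a,b),im[b,a],by_depth(c,(a,b)))
for r in place_of("lever_mid","side")[:1]+find_in("latch_bar","side")[:1]: print(r)
E
```

```text
eef_pos: [623.8, 143.6, 118.3]
force: [-0.4, 1.0, 2.1]
eef_pos: [623.9, 143.7, 116.7]
force: [0.5, 1.5, 3.2]
eef_pos: [623.7, 143.4, 115.0]
force: [1.0, 2.3, 3.2]
(232, 231) [16 18 19] [613. 172. 200.]
(232, 233) [18 24 26] [625. 156. 167.]
(232, 235) [112  31  30] [626. 156. 156.]
(232, 237) [157  38  36] [626. 158. 149.]
(235, 231) [35 36 36] [614. 155. 182.]
(235, 233) [62 62 63] [617. 151. 166.]
(235, 235) [48 56 57] [616. 155. 160.]
(235, 237) [156  37  35] [617. 154. 149.]
(237, 231) [48 49 50] [613. 144. 170.]
(237, 233) [57 62 62] [608. 153. 172.]
(237, 235) [73 67 67] [613. 148. 155.]
(237, 237) [161  45  43] [615. 146. 142.]
{'centre': [216.7, 368.7], 'conf': 0.67}
{'centre': [244.2, 222.5], 'conf': 0.57}
```

Contact came at about z 118.8, with 3 N on the lever. I need roughly 12 mm of travel, short of the stop.

```bash
python3 -m jog '[{"tx":0,"ty":0,"tz":1.5,"ax":0,"ay":0,"az":0,"jaw":1},{"tx":0,"ty":0,"tz":1.5,"ax":0,"ay":0,"az":0,"jaw":1},{"tx":0,"ty":0,"tz":0,"ax":0,"ay":0,"az":0,"jaw":1}]' | sed -n '2p;4p'
python3 -m jog '[{"tx":0,"ty":0,"tz":1.5,"ax":0,"ay":0,"az":0,"jaw":1},{"tx":0,"ty":0,"tz":1.5,"ax":0,"ay":0,"az":0,"jaw":1},{"tx":0,"ty":0,"tz":0,"ax":0,"ay":0,"az":0,"jaw":1}]' | sed -n '2p;4p'
python3 -m jog '[{"tx":0,"ty":0,"tz":1,"ax":0,"ay":0,"az":0,"jaw":1},{"tx":0,"ty":0,"tz":0,"ax":0,"ay":0,"az":0,"jaw":1}]' | sed -n '2p;4p'
```

```text
eef_pos: [623.6, 143.4, 111.9]
force: [0.7, 2.7, 3.1]
eef_pos: [623.6, 143.4, 108.9]
force: [1.0, 2.4, 2.0]
eef_pos: [623.6, 143.4, 108.0]
force: [0.2, 2.8, 3.0]
```

```bash
python3 -m jog '[{"tx":0,"ty":0,"tz":0.8,"ax":0,"ay":0,"az":0,"jaw":1},{"tx":0,"ty":0,"tz":0,"ax":0,"ay":0,"az":0,"jaw":1}]' | sed -n '2p;4p'
python3 -m jog '[{"tx":0,"ty":0,"tz":0.7,"ax":0,"ay":0,"az":0,"jaw":1},{"tx":0,"ty":0,"tz":0,"ax":0,"ay":0,"az":0,"jaw":1}]' | sed -n '2p;4p'
```

```text
eef_pos: [623.7, 143.5, 107.2]
force: [0.5, 2.6, 3.3]
eef_pos: [623.7, 143.4, 106.7]
force: [0.5, 3.5, 3.1]
```

```bash
python3 -m jog '[{"tx":0,"ty":0,"tz":0.6,"ax":0,"ay":0,"az":0,"jaw":1},{"tx":0,"ty":0,"tz":0,"ax":0,"ay":0,"az":0,"jaw":1}]' | sed -n '2p;4p'
python3 - <<'E'
from h import *
c=capture("side")
im0=cv2.imread("pics/side0.png")[180:270,200:300];im1=c["color"][180:270,200:300][:,:,::-1]
cv2.imwrite("pics/v6.png",cv2.resize(np.hstack([im0,im1]),None,fx=4,fy=4,interpolation=cv2.INTER_CUBIC))
E
```

```text
eef_pos: [624.0, 143.4, 106.5]
force: [-0.6, 2.0, 5.9]
```

View pics/v6.png

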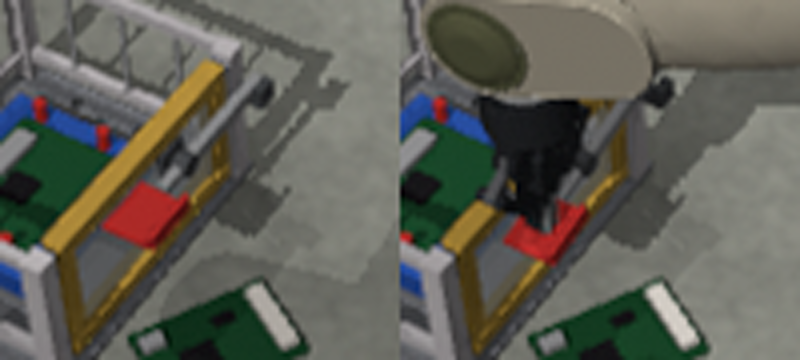

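The right half shows the nose raised, at (658,88) against the catch, and the paddle tilted down at (545,235). Force rose to 5.9 N, so the stop is reached. I'll ease off slightly and draw the gate by the lip.

```bash
python3 -m jog '[{"tx":3,"ty":0,"tz":-0.3,"ax":0,"ay":0,"az":0,"jaw":1},{"tx":3,"ty":0,"tz":0,"ax":0,"ay":0,"az":0,"jaw":1},{"tx":2,"ty":0,"tz":0,"ax":0,"ay":0,"az":0,"jaw":1},{"tx":0,"ty":0,"tz":0,"ax":0,"ay":0,"az":0,"jaw":1}]' | sed -n '1,2p;4p'
python3 -m jog '[{"tx":2,"ty":0,"tz":0,"ax":0,"ay":0,"az":0,"jaw":1},{"tx":2,"ty":0,"tz":0,"ax":0,"ay":0,"az":0,"jaw":1},{"tx":0,"ty":0,"tz":0,"ax":0,"ay":0,"az":0,"jaw":1}]' | sed -n '1,2p;4p'
```

```text
time_s: 14.3
eef_pos: [615.9, 144.5, 106.9]
force: [1.2, 3.4, 6.3]
time_s: 14.68
eef_pos: [612.1, 144.9, 107.0]
force: [2.7, 5.6, 6.2]
```

```bash
python3 -m jog '[{"tx":3.2,"ty":1.9,"tz":0,"ax":0,"ay":0,"az":0.04,"jaw":1},{"tx":3.2,"ty":1.9,"tz":0,"ax":0,"ay":0,"az":0.04,"jaw":1},{"tx":0,"ty":0,"tz":0,"ax":0,"ay":0,"az":0,"jaw":1}]' | sed -n '1,2p;4p'
python3 - <<'E'
from h import *
np.set_printoptions(precision=1,suppress=True)
c=capture("side");im=c["color"].astype(int);R,G,B=im[...,0],im[...,1],im[...,2]
m=(R>110)&(G>80)&(B<70)&(R-G<110)&(R>G+15);m[:,:190]=0;m[:,300:]=0;m[:170]=0;m[300:]=0
v,u=np.nonzero(m);P=np.array([by_depth(c,p) for p in zip(u,v)]);P=P[abs(P[:,2]-169)<5]
d=P[:,:2]-H;d=d[d[:,1]<-30];print(len(d),"gate angle from hinge line:",np.median(np.arctan2(-d[:,0],-d[:,1]))-0.095)
E
```

```text
time_s: 15.05
eef_pos: [606.0, 149.6, 107.0]
force: [2.2, 3.5, 7.4]
36 gate angle from hinge line: 0.17841786268992396
```

```bash
python3 -m jog '[{"tx":3.2,"ty":1.9,"tz":0,"ax":0,"ay":0,"az":0.04,"jaw":1},{"tx":3.2,"ty":1.9,"tz":0,"ax":0,"ay":0,"az":0.04,"jaw":1},{"tx":3.2,"ty":1.9,"tz":0,"ax":0,"ay":0,"az":0.04,"jaw":1},{"tx":3.2,"ty":1.9,"tz":0,"ax":0,"ay":0,"az":0.04,"jaw":1},{"tx":0,"ty":0,"tz":0,"ax":0,"ay":0,"az":0,"jaw":1}]' | sed -n '1,2p;4p'
cat > ang.py <<'E'
from h import *
np.set_printoptions(precision=1,suppress=True)
for n in("side","top"):
    c=capture(n);im=c["color"].astype(int);R,G,B=im[...,0],im[...,1],im[...,2]
    m=(R>90)&(G>70)&(B<75)&(R-G<110)&(R>G+15);m[:,:170]=0;m[:,320:]=0;m[:140]=0;m[300:]=0
    v,u=np.nonzero(m);P=np.array([by_depth(c,p) for p in zip(u,v)]);P=P[abs(P[:,2]-170)<5]
    if len(P)>8:
        vx,vy,x,y=cv2.fitLine(P[:,:2].astype(np.float32),cv2.DIST_HUBER,0,.01,.01).ravel()
        if vy>0: vx,vy=-vx,-vy
        e=P[np.argmax(np.hypot(*(P[:,:2]-H).T))]
        print(n,len(P),"fit angle",np.arctan2(-vx,-vy)-.095,"through",x,y,"farthest",e)
E
python3 ang.py
```

```text
time_s: 15.72
eef_pos: [595.6, 159.9, 107.1]
force: [3.0, 3.7, 6.6]
side 115 fit angle 0.333619 through 620.85754 123.59545 farthest [562.4   3.7 169.7]
top 299 fit angle 0.32725367 through 594.4535 50.958786 farthest [567.5  -1.4 173.7]
```

The gate is at 0.33 rad and well clear of the catch. I'll raise the fingers so the bar drops, keeping them behind the lip, and carry on along the arc.

```bash
python3 -m jog '[{"tx":0,"ty":0,"tz":-3,"ax":0,"ay":0,"az":0,"jaw":1},{"tx":0,"ty":0,"tz":-3,"ax":0,"ay":0,"az":0,"jaw":1},{"tx":0,"ty":0,"tz":-3,"ax":0,"ay":0,"az":0,"jaw":1},{"tx":0,"ty":0,"tz":-4,"ax":0,"ay":0,"az":0,"jaw":1},{"tx":0,"ty":0,"tz":0,"ax":0,"ay":0,"az":0,"jaw":1}]' | sed -n '1,2p;4p'
python3 -m jog '[{"tx":3.9,"ty":2.4,"tz":0,"ax":0,"ay":0,"az":0.05,"jaw":1},{"tx":3.9,"ty":2.4,"tz":0,"ax":0,"ay":0,"az":0.05,"jaw":1},{"tx":3.9,"ty":2.4,"tz":0,"ax":0,"ay":0,"az":0.05,"jaw":1},{"tx":3.9,"ty":2.4,"tz":0,"ax":0,"ay":0,"az":0.05,"jaw":1},{"tx":3.9,"ty":2.4,"tz":0,"ax":0,"ay":0,"az":0.05,"jaw":1}]' | sed -n '1,2p;4p'
python3 ang.py
```

```text
time_s: 16.45
eef_pos: [595.1, 159.4, 119.3]
force: [0.4, 0.6, 3.1]
time_s: 17.08
eef_pos: [582.8, 178.5, 119.4]
force: [1.5, -1.4, 1.6]
side 154 fit angle 0.5014373 through 587.4514 111.101616 farthest [533.9  17.1 166.6]
top 336 fit angle 0.5282016 through 565.6496 74.42951 farthest [534.3  17.  172.7]
```

```bash
python3 -m jog '[{"tx":3.9,"ty":2.4,"tz":-1,"ax":0,"ay":0,"az":0.05,"jaw":1},{"tx":3.9,"ty":2.4,"tz":-1,"ax":0,"ay":0,"az":0.05,"jaw":1},{"tx":3.9,"ty":2.4,"tz":0,"ax":0,"ay":0,"az":0.05,"jaw":1},{"tx":3.9,"ty":2.4,"tz":0,"ax":0,"ay":0,"az":0.05,"jaw":1},{"tx":3.9,"ty":2.4,"tz":0,"ax":0,"ay":0,"az":0.05,"jaw":1}]' | sed -n '1,2p;4p'
python3 -m jog '[{"tx":3.9,"ty":2.4,"tz":0,"ax":0,"ay":0,"az":0.05,"jaw":1},{"tx":3.9,"ty":2.4,"tz":0,"ax":0,"ay":0,"az":0.05,"jaw":1},{"tx":3.9,"ty":2.4,"tz":0,"ax":0,"ay":0,"az":0.05,"jaw":1},{"tx":3.9,"ty":2.4,"tz":0,"ax":0,"ay":0,"az":0.05,"jaw":1},{"tx":3.9,"ty":2.4,"tz":0,"ax":0,"ay":0,"az":0.05,"jaw":1}]' | sed -n '1,2p;4p'
python3 ang.py
```

```text
time_s: 17.8
eef_pos: [575.0, 199.8, 120.8]
force: [2.0, -1.3, 0.5]
time_s: 18.42
eef_pos: [573.2, 222.4, 120.8]
force: [2.5, -1.4, -0.0]
side 177 fit angle 0.98379123 through 503.96143 139.0437 farthest [454.1 103.6 167.9]
top 434 fit angle 1.0282755 through 522.17114 145.6005 farthest [453.7 105.4 165.5]
```

```bash
python3 -m jog '[{"tx":3.9,"ty":2.4,"tz":0,"ax":0,"ay":0,"az":0.05,"jaw":1},{"tx":3.9,"ty":2.4,"tz":0,"ax":0,"ay":0,"az":0.05,"jaw":1},{"tx":3.9,"ty":2.4,"tz":0,"ax":0,"ay":0,"az":0.05,"jaw":1},{"tx":3.9,"ty":2.4,"tz":0,"ax":0,"ay":0,"az":0.05,"jaw":1},{"tx":3.9,"ty":2.4,"tz":0,"ax":0,"ay":0,"az":0.05,"jaw":1}]' | sed -n '1,2p;4p'
python3 -m jog '[{"tx":3.9,"ty":2.4,"tz":0,"ax":0,"ay":0,"az":0.05,"jaw":1},{"tx":3.9,"ty":2.4,"tz":0,"ax":0,"ay":0,"az":0.05,"jaw":1},{"tx":3.9,"ty":2.4,"tz":0,"ax":0,"ay":0,"az":0.05,"jaw":1},{"tx":2,"ty":1.2,"tz":0,"ax":0,"ay":0,"az":0.025,"jaw":1},{"tx":0,"ty":0,"tz":0,"ax":0,"ay":0,"az":0,"jaw":1}]' | sed -n '1,2p;4p'
python3 ang.py
```

```text
time_s: 19.15
eef_pos: [576.6, 245.0, 120.8]
force: [0.3, -2.1, -0.5]
time_s: 19.77
eef_pos: [582.7, 260.2, 121.1]
force: [0.2, -0.4, 0.4]
side 241 fit angle 1.4395972 through 489.81644 212.89569 farthest [423.1 220.3 167.7]
top 527 fit angle 1.4218875 through 545.2181 211.04248 farthest [426.5 203.1 168.4]
```

```bash
python3 -m jog '[{"tx":3.9,"ty":2.4,"tz":0,"ax":0,"ay":0,"az":0.05,"jaw":1},{"tx":3.9,"ty":2.4,"tz":0,"ax":0,"ay":0,"az":0.05,"jaw":1},{"tx":3.1,"ty":1.9,"tz":0,"ax":0,"ay":0,"az":0.04,"jaw":1},{"tx":0,"ty":0,"tz":0,"ax":0,"ay":0,"az":0,"jaw":1}]' | sed -n '1,2p;4p'
python3 -m jog '[{"tx":-4,"ty":0,"tz":0,"ax":0,"ay":0,"az":0,"jaw":1},{"tx":-4,"ty":0,"tz":0,"ax":0,"ay":0,"az":0,"jaw":1},{"tx":0,"ty":0,"tz":0,"ax":0,"ay":0,"az":0,"jaw":1}]' | sed -n '1,2p;4p'
python3 ang.py
```

```text
time_s: 20.38
eef_pos: [589.4, 271.3, 121.3]
force: [-0.4, 0.1, 0.3]
time_s: 20.75
eef_pos: [588.8, 262.8, 121.4]
force: [0.2, -0.2, -0.5]
side 258 fit angle -1.5530646 through 494.03308 238.26294 farthest [426.3 247.6 170.3]
top 205 fit angle -1.6329657 through 611.45667 220.7886 farthest [547.4 220.4 172.4]
```

```bash
python3 -m jog '[{"tx":0,"ty":0,"tz":-6,"ax":0,"ay":0,"az":0,"jaw":1},{"tx":0,"ty":0,"tz":-10,"ax":0,"ay":0,"az":0,"jaw":1},{"tx":0,"ty":0,"tz":-20,"ax":0,"ay":0,"az":0,"jaw":1},{"tx":0,"ty":0,"tz":-30,"ax":0,"ay":0,"az":0,"jaw":1},{"tx":0,"ty":0,"tz":-30,"ax":0,"ay":0,"az":0,"jaw":1}]' | sed -n '1,2p;4p'
python3 -m jog '[{"tx":30,"ty":0,"tz":-30,"ax":0,"ay":0,"az":0,"jaw":1},{"tx":40,"ty":0,"tz":-20,"ax":0,"ay":0,"az":0,"jaw":1},{"tx":40,"ty":0,"tz":0,"ax":0,"ay":0,"az":0,"jaw":1},{"tx":0,"ty":0,"tz":0,"ax":0,"ay":0,"az":0,"jaw":1},{"tx":0,"ty":0,"tz":0,"ax":0,"ay":0,"az":0,"jaw":1}]' | sed -n '1,2p;4p'
python3 ang.py
python3 - <<'E'
from h import *
a=capture("top")["color"][100:280,90:310];b=capture("side")["color"][150:330,150:370]
cv2.imwrite("pics/v7.png",cv2.resize(np.hstack([a,b])[:,:,::-1],None,fx=1.8,fy=1.8,interpolation=cv2.INTER_CUBIC))
E
```

```text
time_s: 21.48
eef_pos: [588.7, 263.4, 219.1]
force: [-0.7, 0.4, 0.7]
time_s: 22.1
eef_pos: [597.4, 372.5, 267.6]
force: [0.4, -0.6, -0.0]
side 408 fit angle -1.5528203 through 534.71045 233.5333 farthest [425.6 248.9 172.3]
top 635 fit angle -1.5610033 through 544.95667 229.81506 farthest [426.8 237.1 165.9]
```

View pics/v7.png

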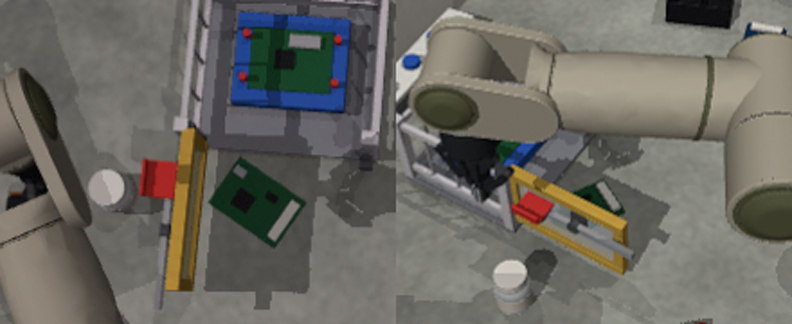

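The gate stands open at about 1.58 rad, with its rail at (187,210) in the left crop. The bar lies level, and the jar and board are where they were. The arm is clear of everything.

```bash
python3 -c "from rig import finish_job; print(finish_job())"
```

```text
the job is handed in; nothing more can be done
None
```

The gate is standing open at about 1.58 rad with the bar dropped back to rest, nothing touching it and no sign that anything else on the bench moved; the lever took at most about 7 N, and the job was handed in at about 22 s.

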